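# Charge the vibratory mill and hold its enabling plunger at half travel

## Robot

A 6-joint arm with a two-finger parallel gripper is mounted at the origin on the work surface. World frame = base frame: x ahead of the robot, y to its left, z up, the work surface at z = 0. Lengths are in mm, angles in rad, forces in N, time in s.
With the tool pointing down it reaches from about 425 to 1125 mm from the base axis. Payload 14.9 kg.
Tool frame: the origin (TCP) lies on the centre line of the jaws, within the pads' length; the fingertips stand 19 mm ahead of it and the grasp point (between the pads) is the TCP (r.tcp_to_tips is the z of the fingertips in the tool frame, in mm); z points along the fingers, y is the line along which they close (so a half turn about z gives the same grasp; the last joint's range is limited). The gripper opens to 91 mm and grips with 3 to 60 N. Pads are 32 mm wide; open, the fingers measure 118 mm over their backs; the gripper's body (76 mm by 178 mm) begins 60 mm behind the grasp point.
Start: joints at [-1.355, 0.379, 1.734, -0, 1.028, -0.033], TCP at [172.363, -678.461, 211.232] pointing down, gripper open.
Joint ranges: [-2.77, 2.77], [-0.74, 2.19], [0, 2.66], [-1.06, 4.2], [0.31, 2.87], [-3.08, 3.08]. Speed limits (rad/s): [1.89, 1.89, 2.39, 3.14, 3.14, 3.14].

## Interface

Orientations are given as a unit quaternion [x, y, z, w].
In Python, from plant import r, get_image, spotter gives the robot as it stands. The module is installed in compiled form; this text tells all that it offers. Calls block until the motion is done:
- r.reach(position, orientation): joint-space move of the TCP to a pose.
- r.movel(position, velocity=150, attitude=None): straight line of the TCP; attitude=None keeps the orientation; velocity is the mean speed in mm/s.
- r.move_j(angles): joint-space move.
- r.let_go() and r.close(): open the fingers fully, or close them until they stop; the grip force is fixed at half the most.
- r.pause(seconds).
- r.solve_ik(position, orientation): joint angles nearest the present ones, or None.
- r.read_state(): the state.
- get_image(name): name is "scene" or "top"; returns a dict with "pixels" (384x512x3 uint8, red, green, blue), "z_map" (384x512 float32, mm along the optical axis (not along the pixel's ray), 0 where there is no reading), "mtx" (3x3 intrinsics, pixels), "position" and "rotation" of the camera in the world. Camera axes: x right, y up, looking along -z (the intrinsics and any distortion apply to the point x, -y, -z); pixel columns grow to the right and rows downward; lengths in mm; the calibration is good to about 2 mm. A picture is of the moment at which its call begins.
A pose or a line that the arm cannot do raises r.Unreachable and nothing moves.
- r.job_done(): hands the job in; it is judged then, once.
Trained networks look in a picture, given as the dict that the camera call returned (one of the last four; its "shot" number tells which), for a name from the list of things; names that differ only in an ending like _2 or _b are one class to them, and where a whole thing is asked for, a point or a joint stands for the part that bears it (a point fixed in the world has none). Each returns a list of dicts, best first, with "conf" (0 to 1); they miss things now and then, are a little off and sometimes report something else, mostly with a low value. They report only what shows in the picture. A call takes as long as a camera call. They do not tell look-alikes from the thing itself.
- spotter.masks_of(name, picture): "pixels" (384x512 bool, what is visible of it).
- spotter.place_of(name, picture): "location" ([x, y, z] in mm, in world coordinates, good to about 4 mm: a listed point, or the origin of a listed thing).
The state is a dict: "clock": time; "joint_positions": joint angles; "qd": joint speeds; "effort": joint torques, N m; "ee_pos": TCP position; "orientation": TCP orientation; "contact_force": force on the tool from outside, world axes, zero at the start; "torque": the same for the moment, N m; "width": finger opening in mm; "gripper_force": force on a finger pad.
Only numpy, scipy, OpenCV 4.12 (cv2) and the standard library are available. Lean on these libraries where they do the work, as an engineer would, in place of code of your own. Each camera call takes 0.05 s, during which the arm holds its last target. There are 200 camera calls.

## Task

Pour all six grinding balls from the cup into the steel bowl of the vibratory mill and stand the empty cup upright on the bench again. Then press the sprung plunger on the grey control box halfway down, its cap level with the top of the index post beside it, never pushing it fully home, which would trip the mill, and finish the program while the robot is still holding it there. Leave the other things on the bench where they are.

Things in the scene. Friction and masses are not known exactly. Their poses are not given: they have to be found in the camera images.
- mill: Small vibratory mill fixed to the bench: a round green base 156 mm in diameter and 30 mm high on which an open steel bowl stands on springs. Origin on its axis at bench level, z up. The bowl's inner floor is 82 mm across and 55 mm above the bench; the walls flare to a rim 140 mm across outside, 132 mm inside, 125 mm above the bench.
- bowl_mouth (a point): Centre of the bowl's mouth at rim height, 125 mm above the bench.
- control_box: Grey steel box 100 x 100 x 60 mm fixed to the bench, with a black round-capped plunger standing on the middle of its top. Origin at the centre of its underside, z up, x and y along its sides. A fixed steel index post, 8 mm in diameter, stands at x -30, y +30 mm in the box's frame; its top is 90 mm above the bench, which is where the top of the cap is at half travel.
- plunger_top (a point): Centre of the flat top of the plunger's cap. The cap is 48 mm in diameter and 12 mm thick; released, its top is 102 mm above the bench. It moves straight down.
- plunger (a joint): How far the plunger is pressed down, in m: 0 released, 0.012 half travel (cap top level with the index post), 0.024 fully home. A spring returns it: about 5 N to start moving, 11 N at half travel, 17 N fully home.
- cup: Plain aluminium cup without a handle, open at the top, 85 mm high, 60 mm outside diameter at the foot growing to 66 mm at the rim, walls 3 mm, floor 4 mm, 100 to 210 g. Origin at the centre of its underside, z along its axis towards the mouth. At the start it stands on the bench with the six balls inside.
- cup_rim (a point): Centre of the cup's mouth, 85 mm above its underside.
- ball1_center (a point): Centre of white ceramic grinding ball 1 of 6: 16 mm in diameter, 14 g, in the cup at the start.
- ball2_center (a point): Centre of white ceramic grinding ball 2 of 6: 16 mm in diameter, 14 g, in the cup at the start.
- ball3_center (a point): Centre of white ceramic grinding ball 3 of 6: 16 mm in diameter, 14 g, in the cup at the start.
- ball4_center (a point): Centre of white ceramic grinding ball 4 of 6: 16 mm in diameter, 14 g, in the cup at the start.
- ball5_center (a point): Centre of white ceramic grinding ball 5 of 6: 16 mm in diameter, 14 g, in the cup at the start.
- ball6_center (a point): Centre of white ceramic grinding ball 6 of 6: 16 mm in diameter, 14 g, in the cup at the start.
- weight_a: Bystander to leave alone: brass laboratory weight with a small knob, 44 dia x 52 high (mm). Origin at the centre of its underside.
- bearing: Bystander to leave alone: steel ring, 52 dia x 16 high (mm). Origin at the centre of its underside.
- oil_jar: Bystander to leave alone: closed amber glass jar, 48 dia x 70 high (mm). Origin at the centre of its underside.
- weight_b: Bystander to leave alone: dark steel disc, 52 dia x 20 high (mm). Origin at the centre of its underside.
- meter: Bystander to leave alone: hand multimeter lying flat, 85 x 150 x 34 (mm). Origin at the centre of its underside.
- beaker: Bystander to leave alone: empty wide glass beaker, 100 dia x 110 high (mm). Origin at the centre of its underside.
- wrench: Bystander to leave alone: open-ended wrench lying flat, about 180 long (mm). Origin near the middle of its length.
Not all that is in view belongs to the job. Leave any purple look-alike of the cup alone. Leave any purple look-alike of the control_box alone.

How it is judged (in metres and radians):
On the way, in this order (a step that is already met when the one before it is completed fails the run):
1. all six balls are in the mill's bowl (horizontal distance between each of ball1_center, ball2_center, ball3_center, ball4_center, ball5_center, ball6_center and bowl_mouth below 0.064 m and height (world z) of ball1_center between 0.052 and 0.118 m and height (world z) of ball2_center between 0.052 and 0.118 m and height (world z) of ball3_center between 0.052 and 0.118 m and height (world z) of ball4_center between 0.052 and 0.118 m and height (world z) of ball5_center between 0.052 and 0.118 m and height (world z) of ball6_center between 0.052 and 0.118 m), for 0.2 s.
2. the empty cup stands upright on the bench, let go (height (world z) of cup between -0.006 and 0.006 m and angle between cup's own z axis and vertical below 0.08 rad and contact force between the fingers and cup below 0.1 N and linear speed of cup below 0.03 m/s), for 0.2 s.
3. the plunger is held about halfway down (value of joint plunger between 0.008 and 0.016 m), for 0.5 s.
At the end, for the whole second after the job is handed in: All six balls are in the bowl, below its rim; the cup stands upright on the bench (within 0.08 rad), at rest and untouched; the fingers hold the plunger pressed 8 to 16 mm (half of 24 mm, within 4 mm) with at least 4 N, and the cup does not touch the control box (all of step 1 and all of step 2 and all of step 3 and contact force between the fingers and control_box above 4 N and contact force between cup and control_box below 0.1 N); the arm keeps its last pose, push and grip.
It fails at once if the plunger is pushed fully home (beyond 22 mm) (value of joint plunger above 0.022 m).
It fails at once if a bystander is moved by more than 30 mm (distance of any of weight_a, bearing, oil_jar, weight_b, meter, beaker, wrench from where it was at the start of the episode above 0.03 m).
It also fails if it takes over 67 s, if anything falls off the work surface, if the arm or the gripper's body presses on something with over 40 N, if the wrist force passes 120 N, or if a joint passes its speed limit or range.

## Working session

There is one attempt and no reset: what is moved stays moved. The work goes in short steps, each a Python script; the robot and the scene stay as the last script left them, time stands still between calls to the robot, and variables do not carry over. Pictures are saved under pics/ and viewed, at most 10 in all, crops included, and the job is handed in when it is done.

```bash
mkdir -p pics; cat > h.py <<'E'
import numpy as np, cv2
from plant import r, get_image, spotter
from scipy.spatial.transform import Rotation as R
def world(p,mask=None):
    z=p["z_map"]; v,u=np.mgrid[:384,:512]
    K=np.array(p["mtx"]); x=(u-K[0,2])/K[0,0]*z; y=(v-K[1,2])/K[1,1]*z
    c=np.stack([x,-y,-z],-1)
    rot=np.array(p["rotation"]); 
    rot=rot if rot.shape==(3,3) else R.from_quat(rot).as_matrix()
    return c@rot.T+np.array(p["position"])
def save(n,img): cv2.imwrite("pics/"+n,cv2.cvtColor(img,cv2.COLOR_RGB2BGR))
E
python3 - <<'E'
from h import *
s=get_image("scene");t=get_image("top")
print([k for k in s], np.array(s["rotation"]).shape, s["position"],t["position"],s["mtx"],s.get("distortion"))
save("a.png",np.vstack([s["pixels"],t["pixels"]])[:, :]) if 0 else save("s.png",cv2.resize(s["pixels"],(768,576)))
save("t.png",cv2.resize(t["pixels"],(768,576)))
for n in ["mill","control_box","cup","weight_a","bearing","oil_jar","weight_b","meter","beaker","wrench"]:
    for nm,p in (("s",s),("t",t)):
        print(n,nm,[(round(d["conf"],2),np.round(d["location"]).tolist()) for d in spotter.place_of(n,p)[:3]])
print(r.read_state())
E
```

```text
['pixels', 'z_map', 'mtx', 'position', 'rotation', 'shot'] (4,) [1219.01524899 -419.70093333  955.49074542] [ 438.08814286  -10.8127228  1056.48586652] [[471.00202319   0.         258.34481457]
 [  0.         471.00202319 195.97196593]
 [  0.           0.           1.        ]] None
mill s [(0.64, [472.0, -251.0, 4.0])]
mill t [(0.64, [464.0, -253.0, 0.0])]
control_box s [(0.89, [496.0, 314.0, 2.0]), (0.79, [332.0, 242.0, -0.0])]
control_box t [(0.77, [494.0, 320.0, 2.0])]
cup s [(0.88, [624.0, 9.0, 1.0]), (0.57, [502.0, -2.0, 4.0])]
cup t [(0.86, [504.0, -1.0, -5.0]), (0.63, [641.0, 7.0, 15.0]), (0.59, [622.0, 5.0, -4.0])]
weight_a s [(0.74, [426.0, 130.0, -3.0]), (0.69, [700.0, -153.0, 1.0])]
weight_a t [(0.96, [425.0, 124.0, -2.0]), (0.71, [704.0, -154.0, 4.0]), (0.44, [775.0, -248.0, 1.0])]
bearing s [(0.64, [416.0, -113.0, -0.0])]
bearing t [(0.9, [415.0, -117.0, 2.0]), (0.53, [713.0, 158.0, -1.0])]
oil_jar s [(0.88, [714.0, 156.0, 1.0])]
oil_jar t [(0.79, [713.0, 156.0, 1.0])]
weight_b s [(0.74, [426.0, 130.0, -3.0]), (0.69, [700.0, -153.0, 1.0])]
weight_b t [(0.96, [425.0, 124
[... 455 characters left out ...]
: array([-1.35530103e+00,  3.78909189e-01,  1.73418576e+00, -2.23629158e-05,
        1.02848683e+00, -3.33159019e-02]), 'qd': array([-6.91048941e-04,  1.10207002e-03,  5.18921681e-05, -1.57346321e-03,
        3.07417773e-04,  3.34067593e-04]), 'effort': array([ 1.26527153e-03, -7.63704729e+01, -4.34747458e+01,  6.52244571e-02,
        3.89010133e-02,  1.42757384e-05]), 'ee_pos': array([ 172.36013591, -678.47296347,  211.23239316]), 'orientation': array([ 9.92270883e-01,  1.24090673e-01, -9.04277695e-06,  6.28684378e-06]), 'contact_force': array([ 0.35756578, -0.17091534, -0.80772814]), 'torque': array([ 0.02440351, -0.03083399, -0.00163716]), 'gripper_force': 0.0, 'width': 91.71671374491982}
```

View pics/s.png

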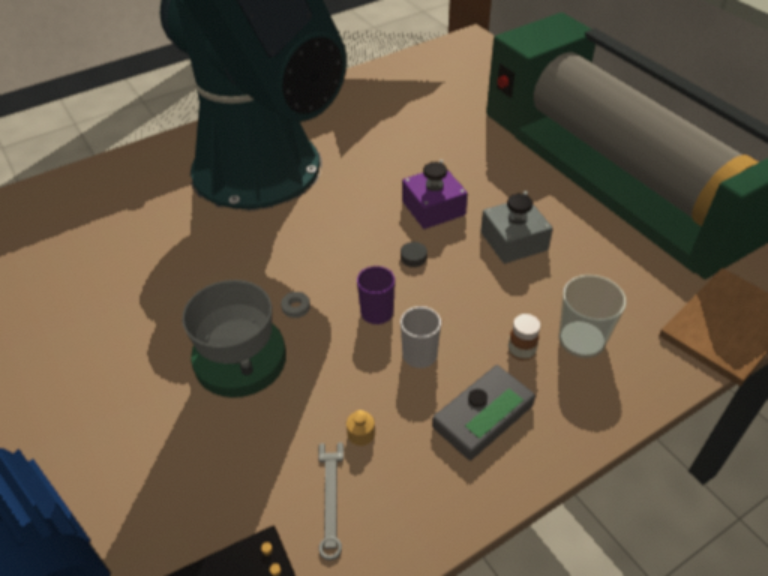

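View pics/t.png

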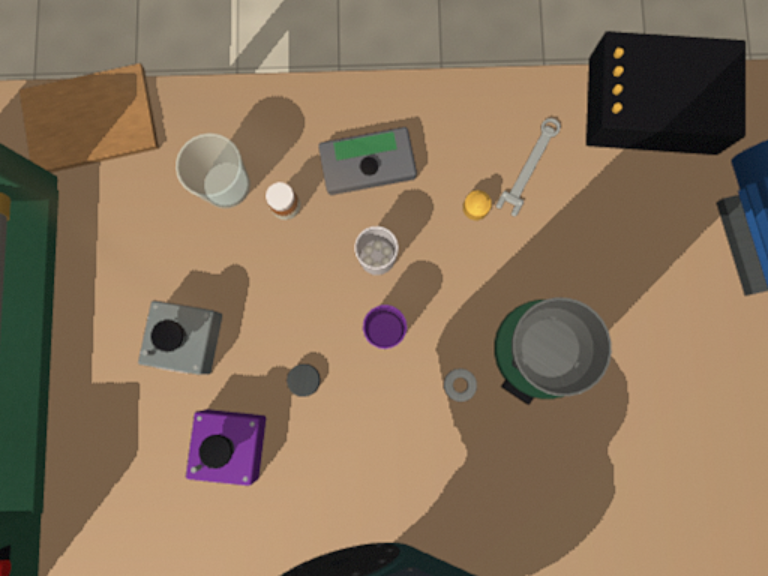

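Both views show the same layout. In the top view (768 px picture):
- The aluminium cup, with white balls in it, is at (376,249). Its purple look-alike is at (385,327).
- The grey control box is at (180,338). Its purple look-alike is at (226,447).
- The mill is at (553,347).

I choose the aluminium cup and the grey box. Next I'll refine positions from depth, save a close crop, and search the IK for a sideways grasp and pour.

```bash
cat >> h.py <<'E'
def circ(P,c0,rad,zlo,zhi):
    m=(np.hypot(P[...,0]-c0[0],P[...,1]-c0[1])<rad)&(P[...,2]>zlo)&(P[...,2]<zhi)
    q=P[m]; (cx,cy),rr=cv2.minEnclosingCircle(q[:,:2].astype(np.float32))
    A=np.c_[2*q[:,:2],np.ones(len(q))]; s=np.linalg.lstsq(A,(q[:,:2]**2).sum(1),rcond=None)[0]
    return np.round([cx,cy,rr,s[0],s[1],np.sqrt(s[2]+s[0]**2+s[1]**2),np.median(q[:,2]),len(q)],1)
UP=np.array([0,0,1.])
def cupframe(tilt,d):   # cup axis tilted by tilt towards azimuth d
    return R.from_rotvec(tilt*np.array([-np.sin(d),np.cos(d),0]))
def tool_in_cup(e):     # tool heading +x of cup frame, e below horizontal; y (closing) horizontal
    z=np.array([np.cos(e),0,-np.sin(e)]); y=np.array([0,1.,0]); x=np.cross(y,z)
    return R.from_matrix(np.c_[x,y,z])
def pose(tilt,d,beta,e,flip,grip,lip=None,pos=None):
    """beta: azimuth of tool heading when upright. lip: world point of the pouring lip, or pos: cup origin"""
    C=cupframe(tilt,d); B=R.from_euler('z',beta)
    q=C*B*tool_in_cup(e)*R.from_euler('z',np.pi*flip)
    g=np.array([0,0,grip])
    if pos is None:
        pos=np.array(lip)-C.apply([33*np.cos(d),33*np.sin(d),85])
    return pos+C.apply(g), q.as_quat()
E
python3 - <<'E'
from h import *
s=get_image("scene");t=get_image("top")
u,v=251,166; save("c.png",cv2.resize(t["pixels"][120:270,60:310],(750,450)))
for nm,p in (("s",s),("t",t)):
    P=world(p)
    print(nm,"cup",circ(P,(623,7),50,78,92),"mill",circ(P,(468,-252),90,120,132),"cap",circ(P,(495,317),45,97,107),"post",circ(P,(495,317),70,85,93.))
cup=(623,7,0); mill=(468,-252)
D=np.deg2rad
for e in (25,35):
  for head in range(-180,180,30):
    for f in (0,1):
      p,q=pose(0,0,D(head),D(e),f,52,pos=np.array(cup)); j=r.solve_ik(p,q)
      if j is None: continue
      best=[]
      for d in range(-180,180,30):
        for b in range(-180,180,30):
          js=[]
          for th in (0,45,85,125):
            # lip moves to above the centre
            p2,q2=pose(D(th),D(d),D(b),D(e),f,52,lip=[mill[0],mill[1],165+ (25 if th<60 else 0)])
            a=r.solve_ik(p2,q2)
            if a is None: break
            js.append(a)
          if len(js)==4:
            best.append((np.abs(np.diff(js,axis=0)).max(), d,b,np.round(js[-1],1).tolist()))
      best.sort(key=lambda x:x[0]); print(e,head,f,np.round(j,2).tolist(),len(best),best[:4])
E
```

```text
s cup [623.3  10.9  34.7 622.4   9.6  31.2  83.7 183. ] mill [ 466.3 -249.2   71.6  466.8 -250.7   67.3  124.6  401. ] cap [498.  319.7  25.9 497.1 317.8  17.4 103.1 171. ] post [485.8 331.7  34.7 483.9 327.7  31.6  91.    9. ]
t cup [621.2   8.3  32.8 620.9   8.4  31.1  84.4 144. ] mill [ 465.2 -252.2   69.8  465.2 -251.5   67.2  124.2  438. ] cap [493.9 317.8  24.3 494.2 317.4  16.8 101.7 368. ] post [471.  352.9   3.4 471.  352.6   2.7  90.   10. ]
25 -180 0 [-0.02, 1.0, 1.34, -0.02, 1.94, 1.56] 77 [(np.float64(0.6281130587517048), -120, -180, [-0.7, 0.8, 1.6, 0.5, 2.1, -0.4]), (np.float64(0.6374340953820088), -120, -150, [-0.8, 0.6, 1.8, 0.7, 1.8, -0.6]), (np.float64(0.6423403419645717), -150, 150, [-0.9, 0.7, 1.8, 0.9, 1.9, -0.3]), (np.float64(0.6757798542950355), -120, 150, [-0.6, 0.9, 1.5, 0.4, 2.4, -0.3])]
25 -180 1 [-0.02, 1.0, 1.34, -0.02, 1.94, -1.59] 78 [(np.float64(0.613761392594407), -90, 30, [-0.9, 0.9, 2.3, 2.1, 2.3, 0.4]), (np.float64(0.6290214675512833), 60, 120, [-0.3, 0.8, 1.6, -0.5, 2.1, 0.4]), (np.float64(0.6385148723172893), 60, 90, [-0.2, 0.6, 1.8, -0.7, 1.8, 
[... 958 characters left out ...]
0953820088), -120, -150, [-0.8, 0.6, 1.8, 0.7, 1.8, -0.6]), (np.float64(0.6423403419645717), -150, 150, [-0.9, 0.7, 1.8, 0.9, 1.9, -0.3]), (np.float64(0.6757798542950355), -120, 150, [-0.6, 0.9, 1.5, 0.4, 2.4, -0.3])]
25 -120 1 [0.26, 0.9, 1.57, -0.7, 1.64, -2.04] 78 [(np.float64(0.613761392594407), -90, 30, [-0.9, 0.9, 2.3, 2.1, 2.3, 0.4]), (np.float64(0.6290214675512833), 60, 120, [-0.3, 0.8, 1.6, -0.5, 2.1, 0.4]), (np.float64(0.6385148723172893), 60, 90, [-0.2, 0.6, 1.8, -0.7, 1.8, 0.6]), (np.float64(0.640863543269349), 90, 150, [-0.2, 0.7, 1.8, -0.9, 1.9, 0.3])]Traceback (most recent call last):
  File "<stdin>", line 21, in <module>
ValueError: time passes only in moves, steps and waits
```

View pics/c.png

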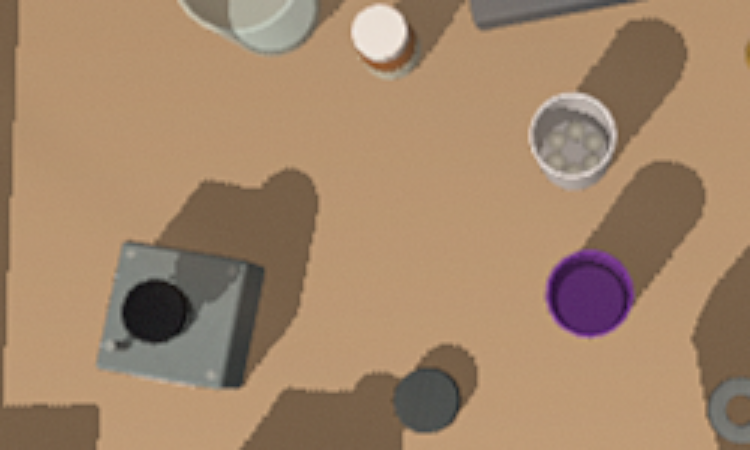

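The crop confirms the choice: the aluminium cup with its balls at (573,140), and the grey box with cap and index post at (160,315). The purple cup, at (590,293), stays untouched. I'll grasp from the -y side (heading near +90°). Now I'll search for a feasible pour that clears the bowl.

```bash
cat >> h.py <<'E'
D=np.deg2rad
CUP=np.array([621.7,9,0]); MILL=np.array([466,-251,0]); CAP=np.array([495.3,318,102]); GRIP=52; E=D(28)
def lipat(th,d):
    return MILL-12*np.array([np.cos(d),np.sin(d),0])+[0,0,max(160,140+85*np.cos(th))]
def bodymin(p,q):
    c=np.array([[x,y,z] for x in(-38,38) for y in(-89,89) for z in(-60,-220)]); return (R.from_quat(q).apply(c)+p)[:,2].min()
E
python3 - <<'E'
from h import *
TH=[0,30,60,90,120]
for f in (0,1):
  for h in (60,75,90,105):
    p,q=pose(0,0,D(h),E,f,GRIP,pos=CUP); z=R.from_quat(q).apply([0,0,1])
    print("grasp",f,h,*[None if j is None else np.round(j,2).tolist() for j in (r.solve_ik(p,q),r.solve_ik(p-120*z,q),r.solve_ik(p+[0,0,180],q))])
c=[]
for d in range(-180,180,30):
  for b in range(-180,180,30):
    m=min(bodymin(*pose(D(t),D(d),D(b),E,0,GRIP,lip=lipat(D(t),D(d)))) for t in TH)
    c.append((m,d,b))
c.sort(reverse=True); out=[]
for m,d,b in c[:60]:
  for f in (0,1):
    js=[]
    for t in TH[::-1]:
      j=r.solve_ik(*pose(D(t),D(d),D(b),E,f,GRIP,lip=lipat(D(t),D(d))))
      if j is None: break
      js.append(j)
    if len(js)==5 and np.abs(np.diff(js,axis=0)).max()<1.3: print(round(m),d,b,f,np.round(js[-1],2).tolist(),np.round(js[0],2).tolist(),round(np.abs(np.diff(js,axis=0)).max(),2))
E
```

```text
grasp 0 60 [-0.42, 0.67, 2.07, 1.46, 1.08, 2.03] [-0.62, 0.55, 2.1, 1.25, 1.19, 2.1] [-0.42, 0.32, 2.1, 1.3, 1.14, 2.37]
grasp 0 75 [-0.42, 0.71, 1.95, 1.2, 1.21, 2.08] [-0.59, 0.63, 1.93, 1.04, 1.33, 2.14] [-0.42, 0.4, 1.98, 1.12, 1.32, 2.35]
grasp 0 90 [-0.39, 0.76, 1.82, 0.99, 1.35, 2.09] [-0.53, 0.72, 1.75, 0.87, 1.48, 2.14] [-0.39, 0.48, 1.85, 0.96, 1.49, 2.31]
grasp 0 105 [-0.35, 0.82, 1.7, 0.81, 1.48, 2.07] [-0.46, 0.8, 1.58, 0.73, 1.63, 2.12] [-0.35, 0.55, 1.73, 0.81, 1.64, 2.24]
grasp 1 60 [-0.42, 0.67, 2.07, 1.46, 1.08, -1.11] [-0.62, 0.55, 2.1, 1.25, 1.19, -1.04] [-0.42, 0.32, 2.1, 1.3, 1.14, -0.77]
grasp 1 75 [-0.42, 0.71, 1.95, 1.2, 1.21, -1.06] [-0.59, 0.63, 1.93, 1.04, 1.33, -1.0] [-0.42, 0.4, 1.98, 1.12, 1.32, -0.79]
grasp 1 90 [-0.39, 0.76, 1.82, 0.99, 1.35, -1.05] [-0.53, 0.72, 1.75, 0.87, 1.48, -1.0] [-0.39, 0.48, 1.85, 0.96, 1.49, -0.84]
grasp 1 105 [-0.35, 0.82, 1.7, 0.81, 1.48, -1.07] [-0.46, 0.8, 1.58, 0.73, 1.63, -1.02] [-0.35, 0.55, 1.73, 0.81, 1.64, -0.9]
187 60 60 1 [-1.03, 0.46, 2.0, 0.88, 1.48, -0.98] [-0.17, 0.38, 2.04, -0.95, 1.37, 0.89] 0.66
187 30 30 
[... 1847 characters left out ...]
, 0.34, 2.52, 2.36, 1.22, -0.51] 0.92
123 -30 30 1 [-1.07, 0.23, 2.35, 1.28, 1.17, -0.96] [-0.83, 0.7, 1.76, 0.63, 1.99, 1.09] 0.71
123 90 150 1 [-0.58, 0.7, 1.57, -0.06, 1.95, -1.62] [-0.19, 0.68, 1.81, -0.91, 1.85, 0.2] 0.5
123 30 90 1 [-0.91, 0.54, 1.85, 0.58, 1.7, -1.14] [-0.5, 0.79, 1.58, -0.17, 2.19, 0.59] 0.47
123 -90 -150 0 [-0.16, 0.56, 1.82, -0.6, 1.7, 1.11] [-0.56, 0.79, 1.58, 0.15, 2.19, -0.6] 0.47
123 -120 -180 0 [-0.31, 0.66, 1.65, -0.29, 1.89, 1.33] [-0.73, 0.75, 1.66, 0.55, 2.07, -0.35] 0.44
123 -180 120 0 [-0.66, 0.69, 1.6, 0.36, 1.89, 1.88] [-1.0, 0.55, 2.06, 1.22, 1.6, -0.21] 0.6
123 150 90 0 [-0.83, 0.61, 1.73, 0.65, 1.71, 2.08] [-1.04, 0.43, 2.31, 1.67, 1.37, -0.31] 0.72
```

```bash
python3 - <<'E'
from h import *
p,q=pose(0,0,D(90),E,1,GRIP,pos=CUP); z=R.from_quat(q).apply([0,0,1])
pre=p-120*z
r.reach(pre+[0,0,220],q); print(r.read_state()["clock"])
r.movel(pre,200); r.movel(p,120)
s=r.read_state(); print(s["clock"],s["ee_pos"],p,s["contact_force"])
a=get_image("scene");b=get_image("top")
save("g.png",np.hstack([cv2.resize(a["pixels"][150:300,200:380],(400,333)),cv2.resize(b["pixels"][100:250,170:350],(400,333))]))
E
```

```text
3.775
6.175 [622.0841121    8.41895401  52.32793108] [621.7   9.   52. ] [ 0.06149653 -0.44226569  0.50185132]
```

View pics/g.png

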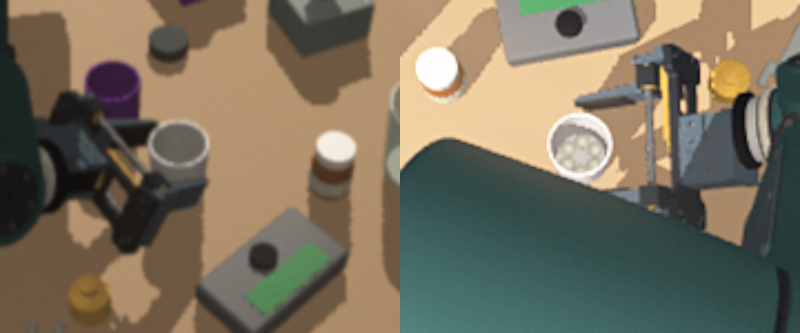

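The cup, at (180,150) in the left half, stands between the two open fingers with all balls in it. Nothing else is touched. Next: close, lift and carry to the mill.

```bash
python3 - <<'E'
from h import *
r.close(); s=r.read_state(); print("w",s["width"],s["gripper_force"],s["ee_pos"])
g,q=s["ee_pos"],s["orientation"]
r.movel(g+[0,0,15],60); r.movel(g+[0,0,200],200)
s=r.read_state(); print(s["clock"],s["width"],s["gripper_force"],s["contact_force"])
p,qq=pose(0,D(60),D(60),E,1,GRIP,lip=lipat(0,D(60)))
r.movel(p+[0,0,52],200,attitude=qq)
s=r.read_state(); print(s["clock"],s["width"],s["ee_pos"],p)
a=get_image("scene"); save("p0.png",cv2.resize(a["pixels"][60:300,60:340],(700,600)))
E
```

```text
w 64.14301522155965 29.95215736271348 [621.99291299   8.91967284  52.18172752]
8.2833 64.55870178169224 30.01689026132226 [-0.00465475  0.60922003 -3.51776161]
10.175 64.72275165583801 [ 443.78591271 -289.40821504  244.00628592] [ 443.5        -289.97114317  192.        ]
```

View pics/p0.png

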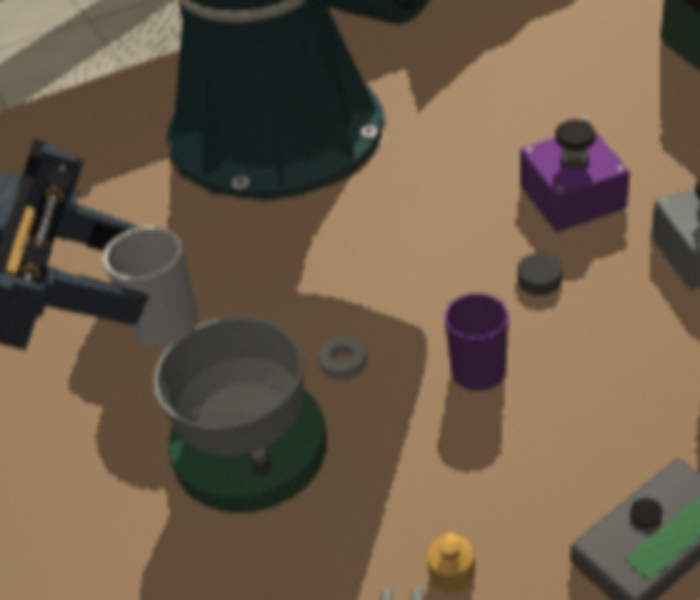

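The cup is held upright beside the bowl at (150,285). The finger opening has grown slightly, so I'll check for slip from the rim height before and after a short wait.

```bash
python3 - <<'E'
from h import *
for k in range(2):
    s=r.read_state(); e=s["ee_pos"]
    for n in ("scene","top"):
        P=world(get_image(n)); m=np.hypot(P[...,0]-e[0],P[...,1]-e[1])<38
        z=P[...,2][m]; z=z[(z>200)&(z<310)]
        print(s["width"],e[2],n,len(z),np.percentile(z,[50,90,95,98]) if len(z) else 0)
    r.pause(0.5)
E
```

```text
64.72020953537951 244.005362859404 scene 1180 [254.07171858 276.18015187 277.93126842 278.95200731]
64.72020953537951 244.005362859404 top 1356 [243.73399367 276.49421042 277.61737346 278.50851956]
64.22241559753408 243.9943327980349 scene 1187 [253.67260104 276.54461377 278.00712131 278.79351723]
64.22241559753408 243.9943327980349 top 1355 [243.82699889 276.39392791 277.5172093  278.62878846]
```

No slip: the rim is at 277 mm as expected. Pouring.

```bash
python3 - <<'E'
from h import *
d=D(60)
def go(th,T):
    p,q=pose(D(th),d,D(60),E,1,GRIP,lip=lipat(D(th),d))
    L=np.linalg.norm(p-r.read_state()["ee_pos"]); r.movel(p,max(3,L/T),attitude=q)
go(0,0.6)
for th in (20,40,60): go(th,0.5)
for th in (72,84,96,108,120): go(th,0.6)
r.pause(0.6)
s=r.read_state(); print(s["clock"],s["width"],s["contact_force"],s["ee_pos"])
a=get_image("scene");b=get_image("top")
for k in range(1,7):
    print(k,[np.round(x["location"]).tolist()+[round(x["conf"],2)] for x in spotter.place_of("ball1_center",a if k==1 else b)[:7]]) if k<3 else 0
save("p1.png",np.hstack([cv2.resize(a["pixels"][140:300,70:230],(400,400)),cv2.resize(b["pixels"][160:300,300:440],(400,400))]))
E
```

```text
18.4833 64.45759682517115 [-0.11488873  0.16037134 -1.44743841] [ 453.95651227 -271.8462176   205.09061138]
1 [[428.0, 130.0, -3.0, 0.19]]
2 []
```

View pics/p1.png

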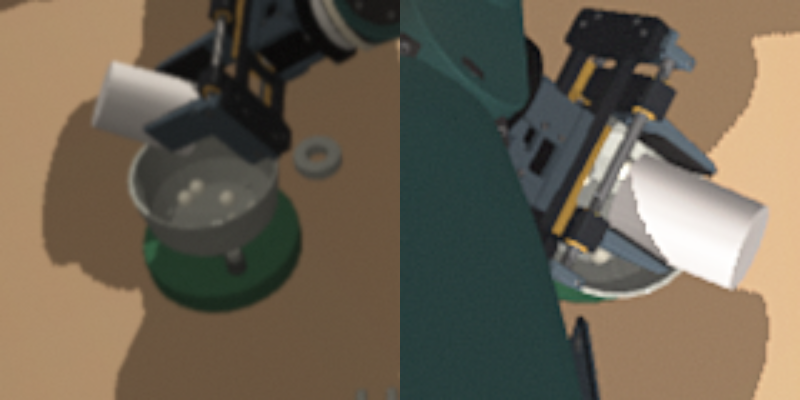

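The cup is tipped over the bowl, with balls visible in it at (185,195) and (227,197). I'll reverse the pour, carry the cup back upright, and count the balls with the view clear.

```bash
python3 - <<'E'
from h import *
d=D(60)
def go(th,T,up=0):
    p,q=pose(D(th),d,D(60),E,1,GRIP,lip=lipat(D(th),d)+[0,0,up])
    L=np.linalg.norm(p-r.read_state()["ee_pos"]); r.movel(p,max(3,L/T),attitude=q)
for th in (90,60,30,0): go(th,0.7,50)
p,q=pose(0,0,D(90),E,1,GRIP,pos=CUP+[0,0,160]); r.movel(p,200,attitude=q)
s=r.read_state(); print(s["clock"],s["width"],s["contact_force"])
a=get_image("scene");b=get_image("top")
save("p2.png",np.hstack([cv2.resize(a["pixels"][170:270,100:200],(400,400),interpolation=cv2.INTER_CUBIC),cv2.resize(b["pixels"][190:280,320:410],(400,400),interpolation=cv2.INTER_CUBIC)]))
E
```

```text
23.9417 64.20884182455893 [-0.16049318 -0.00549066 -1.47057554]
```

View pics/p2.png

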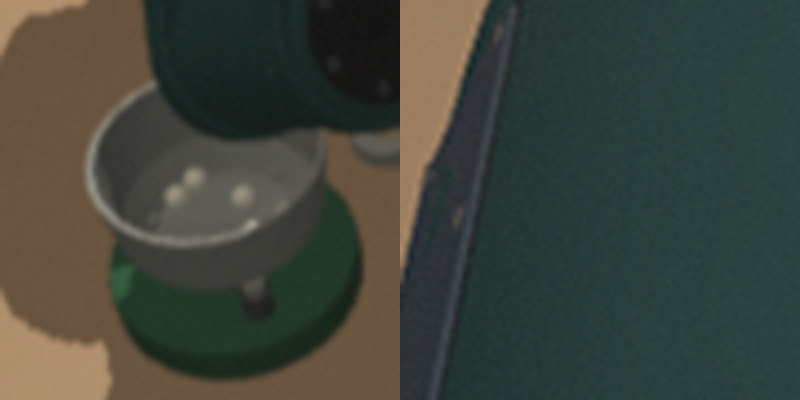

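Four balls are visible and the near wall may hide more; the arm blocks the top view. I'll set the cup down, back out and look from above.

```bash
python3 - <<'E'
from h import *
p=np.array([622,8.9,52.7]); q=pose(0,0,D(90),E,1,GRIP,pos=CUP)[1]; z=R.from_quat(q).apply([0,0,1])
r.movel(p+[0,0,15],150,attitude=q); r.movel(p,40)
s=r.read_state(); print(s["clock"],s["ee_pos"],s["contact_force"])
r.let_go(); r.pause(0.2)
r.movel(p-110*z,150); r.movel(p-110*z+[0,0,200],250)
down=R.from_matrix(np.c_[[1,0,0],[0,-1,0],[0,0,-1.]]).as_quat()
for a in range(0,180,20):
    qq=(R.from_euler('z',D(a))*R.from_quat(down)).as_quat()
    j=r.solve_ik(CAP+[0,0,60],qq); print(a,None if j is None else np.round(j,2).tolist())
print(r.read_state()["clock"],np.round(r.read_state()["joint_positions"],2))
j=r.read_state()["joint_positions"]; j[0]=0.5; r.move_j(j)   # swing clear of both views
print(r.read_state()["clock"])
a=get_image("scene");b=get_image("top")
P=world(b); print("cup",circ(P,(622,9),50,78,92),"cap",circ(P,(495,317),45,97,107))
save("p3.png",np.hstack([cv2.resize(b["pixels"][130:200,215:285],(390,390),interpolation=cv2.INTER_CUBIC),cv2.resize(b["pixels"][190:280,320:410],(390,390),interpolation=cv2.INTER_CUBIC)]))
E
```

```text
25.675 [621.87310469   8.89978202  52.44770562] [ 0.28385543  0.93360521 -2.27843469]
0 [0.53, 0.27, 1.99, -0.0, 0.88, 2.1]
20 [0.53, 0.27, 1.99, -0.0, 0.88, 1.75]
40 [0.53, 0.27, 1.99, -0.0, 0.88, 1.4]
60 [0.53, 0.27, 1.99, -0.0, 0.88, 1.05]
80 [0.53, 0.27, 1.99, -0.0, 0.88, 0.71]
100 [0.53, 0.27, 1.99, -0.0, 0.88, 0.36]
120 [0.53, 0.27, 1.99, -0.0, 0.88, 0.01]
140 [0.53, 0.27, 1.99, -0.0, 0.88, -0.34]
160 [0.53, 0.27, 1.99, -0.0, 0.88, -0.69]
28.3 [-0.52  0.44  1.75  0.88  1.65 -0.78]
30.5
cup [620.8   8.1  32.8 620.5   8.4  31.1  84.2 140. ] cap [494.3 318.   24.  494.4 317.3  16.8 101.9 366. ]
```

View pics/p3.png

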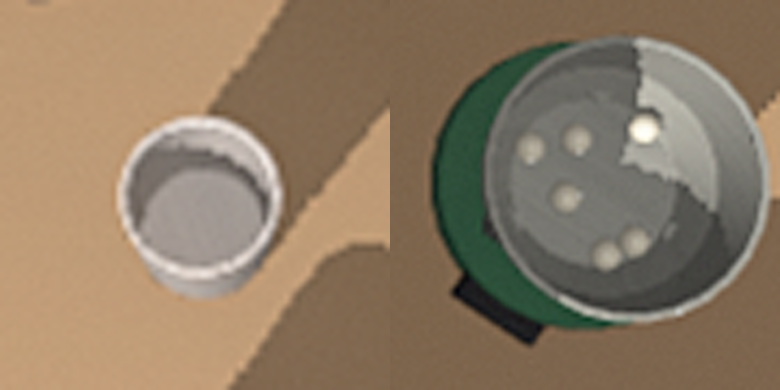

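The cup stands empty and upright (left), and all six balls are in the bowl (right). Now I'll press the plunger with closed fingers.

```bash
python3 - <<'E'
from h import *
down=R.from_matrix(np.c_[[1,0,0],[0,-1,0],[0,0,-1.]])
q=(R.from_euler('z',D(100))*down).as_quat()
C=np.array([494.8,317.8,0]); t=r.tcp_to_tips; print(t)
r.reach(C+[0,0,180],q); r.close(); r.pause(.3)
f0=r.read_state()["contact_force"][2]; print(f0,r.read_state()["clock"],r.read_state()["width"])
for z in (104,100,96,93,90):
    r.movel(C+[0,0,z+t],60 if z>103 else 15); r.pause(0.2); s=r.read_state()
    print(z,s["ee_pos"]-[0,0,t],"F",s["contact_force"][2]-f0,s["clock"])
    if s["contact_force"][2]-f0>14: print("high");break
a=get_image("scene");b=get_image("top")
save("p4.png",np.hstack([cv2.resize(a["pixels"][100:190,300:390],(390,390),interpolation=cv2.INTER_CUBIC),cv2.resize(b["pixels"][130:200,215:285],(390,390))]))
E
```

```text
19.0
0.5102207893198856 33.325 0.7647668359482471
104 [494.94515209 317.86234398 104.30523563] F -0.06460874652615195 34.625
100 [494.82497805 317.83829277 100.0625473 ] F -0.3638323346683627 35.2417
96 [494.82849781 317.82017158  96.0451042 ] F -0.1920452828539812 35.8583
93 [494.83318122 317.81834255  93.03603135] F -0.019907382770736226 36.4083
90 [494.84143636 317.8033401   90.0390168 ] F -0.9792932021216159 36.9583
```

View pics/p4.png

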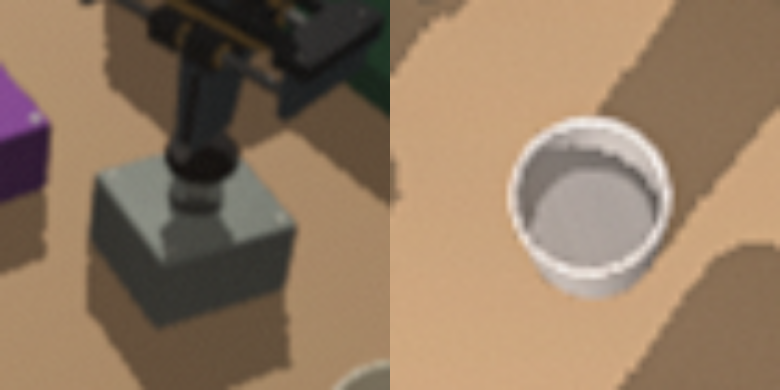

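The fingers are at the cap, near (205,140) in the left half, but no force shows. I'll measure the cap height and fingertip height from depth.

```bash
python3 - <<'E'
from h import *
s=r.read_state(); print(s["contact_force"],s["torque"],s["effort"],s["width"],s["orientation"])
a=get_image("scene");P=world(a)
for n,c in (("grey",(495,318)),):
    m=np.hypot(P[...,0]-c[0],P[...,1]-c[1])<45
    dark=a["pixels"].max(-1)<60
    q=P[m&(P[...,2]>66)&(P[...,2]<125)]
    print(np.histogram(q[:,2],bins=np.arange(66,126,4)))
print([ (np.round(x["location"],1).tolist(),x["conf"]) for x in spotter.place_of("plunger_top",a)])
# depth-derived heights down the columns through cap centre
v,u=100+150*90//390,300+205*90//390
for vv in range(v-14,v+14): print(vv,[np.round(P[vv,uu]).astype(int).tolist() for uu in (u-4,u,u+4)],a["pixels"][vv,u].tolist())
E
```

```text
[0.74802159 0.35231661 0.06420008] [ 0.00872113 -0.09465615 -0.01513578] [ 4.85901284e-03 -6.54180980e+01 -3.50065291e+01  6.04949333e-02
  7.16281385e-03  2.26050167e-05] 0.43681985342978674 [6.42798656e-01 7.66035173e-01 2.67105682e-05 4.71414390e-07]
(array([53,  9,  6,  2,  0,  0,  5, 17, 40, 82,  7,  1,  9,  8]), array([ 66,  70,  74,  78,  82,  86,  90,  94,  98, 102, 106, 110, 114,
       118, 122]))
[([325.7, 241.5, 101.0], 0.74), ([492.4, 317.2, 103.4], 0.52)]
120 [[490, 304, 154], [502, 307, 161], [509, 314, 162]] [34, 35, 35]
121 [[494, 301, 155], [505, 305, 160], [504, 320, 153]] [36, 37, 37]
122 [[493, 302, 150], [507, 303, 159], [505, 320, 150]] [32, 33, 33]
123 [[493, 303, 147], [506, 305, 154], [504, 321, 146]] [34, 35, 35]
124 [[492, 304, 142], [505, 306, 150], [504, 321, 142]] [34, 35, 35]
125 [[491, 306, 137], [508, 304, 149], [502, 324, 136]] [34, 36, 35]
126 [[494, 303, 137], [505, 307, 142], [503, 324, 133]] [35, 36, 37]
127 [[493, 305, 131], [506, 307, 139], [499, 329, 125]] [35, 35, 36]
128 [[496, 302, 131], [507, 306, 137], [501, 328, 123]] [32, 33, 34]
129 [
[... 579 characters left out ...]
 101], [513, 321, 103]] [23, 19, 18]
138 [[504, 300, 102], [511, 308, 104], [514, 321, 100]] [25, 21, 18]
139 [[504, 301, 99], [510, 309, 99], [517, 318, 99]] [23, 20, 18]
140 [[505, 300, 96], [515, 305, 101], [517, 319, 96]] [23, 19, 17]
141 [[505, 300, 93], [514, 307, 96], [490, 347, 59]] [26, 23, 20]
142 [[493, 314, 73], [501, 321, 76], [495, 344, 60]] [42, 40, 37]
143 [[495, 312, 72], [504, 319, 76], [505, 333, 69]] [59, 56, 51]
144 [[493, 315, 66], [500, 323, 67], [506, 333, 66]] [63, 62, 57]
145 [[497, 312, 66], [503, 320, 67], [511, 328, 69]] [59, 57, 52]
146 [[500, 308, 67], [508, 316, 69], [508, 333, 60]] [50, 49, 44]
147 [[506, 304, 69], [513, 311, 71], [511, 330, 60]] [41, 39, 35]
```

The cap is still at 102 mm: the closed fingertips stand higher than the nominal 19 mm suggests. I'll descend in 1 mm steps under force guard, find contact, then go 12 mm further.

```bash
python3 - <<'E'
from h import *
fz=lambda: np.mean([ (r.pause(0.02), r.read_state()["contact_force"][2])[1] for _ in range(4)])
x,y=494.8,317.8; z=109.0; z0=None
f0=fz(); log=[]
while z>80:
    z-=1; r.movel([x,y,z],12); f=fz()-f0; log.append((z,round(f,1)))
    if z0 is None and f>3: z0=z
    if z0 is not None and (f>10.3 or z<=z0-11): break
print(log,z0,r.read_state()["clock"],r.read_state()["ee_pos"])
a=get_image("scene");P=world(a)
m=(np.hypot(P[...,0]-495,P[...,1]-318)<30)
q=P[m&(P[...,2]>64)&(P[...,2]<125)]; print(np.histogram(q[:,2],bins=np.arange(64,126,4)))
print([ (np.round(x["location"],1).tolist(),x["conf"]) for x in spotter.place_of("plunger_top",a)])
E
```

```text
[(108.0, np.float64(0.3)), (107.0, np.float64(0.3)), (106.0, np.float64(-0.1)), (105.0, np.float64(0.4)), (104.0, np.float64(0.0)), (103.0, np.float64(-0.1)), (102.0, np.float64(0.3)), (101.0, np.float64(0.0)), (100.0, np.float64(0.0)), (99.0, np.float64(5.4)), (98.0, np.float64(5.7)), (97.0, np.float64(5.8)), (96.0, np.float64(6.4)), (95.0, np.float64(6.8)), (94.0, np.float64(7.6)), (93.0, np.float64(8.0)), (92.0, np.float64(9.1)), (91.0, np.float64(9.1)), (90.0, np.float64(9.5)), (89.0, np.float64(10.2)), (88.0, np.float64(10.5))] 99.0 43.875 [494.93739884 317.86451411  88.48870605]
(array([31, 16,  0,  0,  8, 22, 40, 51, 11, 14,  8, 18, 12, 17, 14]), array([ 64,  68,  72,  76,  80,  84,  88,  92,  96, 100, 104, 108, 112,
       116, 120, 124]))
[([330.2, 242.3, 100.2], 0.51), ([493.6, 320.3, 90.0], 0.49)]
```

Contact came at about 99.5 mm. The press is now about 11 mm with 10.5 N, and the spotter puts the cap top at 90 mm. After a short hold and a final check I'll hand in.

```bash
python3 - <<'E'
from h import *
r.pause(0.8); s=r.read_state(); print(s["ee_pos"],s["contact_force"],s["clock"])
print(circ(world(get_image("top")),(622,9),50,78,92))
print(r.job_done())
E
```

```text
[494.92677857 317.89336292  88.49172683] [-2.48781704 -1.47458383 10.16982142] 44.775
[620.9   8.1  33.  620.4   8.3  31.1  84.1 138. ]
the job is handed in; nothing more can be done
None
```

I handed the job in at about 45 s with all six balls in the bowl, the empty cup upright on the bench, and the plunger held about 11 mm down at about 10 N; no verdict came back.

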